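# Roll a module housing board side up onto the rework pad

### The job

The square aluminium module housing lies on the bench mat with its open board side face down. Roll it over on the mat one face at a time, letting it come to rest on its side before the next turn, until the open board side faces up, and have it end flat on the mat with its middle within 3 cm of the middle of the square rework pad (any heading). Do not lift the housing clear of the mat and leave the tray, spool, flux bottle, dish, can, tweezers and cutters where they are.

Things in the scene. Friction and masses are not known exactly. Their poses are not given: they have to be found in the camera images.
- housing_mid (a point): Centre of the module housing: ribbed aluminium square box, 150 mm long (own x) by 84 by 84 mm (own y, z), 0.4 to 0.72 kg; dark end plates, blue connector at +x end. Own z points out of the plain base with four screw heads (up at the start, down when done); the open side showing the green board faces own -z. At rest the centre is 44 mm above the table: mat 2 mm, half height 42.
- housing: The same housing and axes, origin at the centre of its open board side. The mat is grippy (friction 0.8 to 1.1): pushed on a face below about 25 mm height it slides; pushed within 20 mm of its top edge it tips about its far bottom edge. Past 45 degrees it falls onto the next face by itself; its centre has then moved on by 84 mm.
- pad_mid (a point): Centre of the rework pad: a flat grey square with a black border, 200 mm square, flush with the green mat (less than 1 mm high, no obstacle), at the left or right of the mat. Sides parallel to own x, y. Keep the arm clear of the fixed equipment round the mat: along the far edge, beyond x = 0.81 m, up to 125 mm high; at the sides, beyond 0.62 m left and right, up to 210 mm high.
- tray_mid (a point): Centre of a black component tray, 130 (own x) x 120 (own y) x 30 mm high, 0.8 kg, on the side away from the pad. Leave alone.
- spool_mid (a point): Centre of an upright metal spool, 60 mm diameter, 42 mm high. Leave alone.
- flux_mid (a point): Centre of an amber flux bottle, 40 mm diameter, 85 mm high. Leave alone.
- dish_mid (a point): Centre of a shallow white dish, 84 mm diameter, 16 mm high. Leave alone.
- can_mid (a point): Centre of a black plastic can, 52 mm diameter, 62 mm high. Leave alone.
- tweezers_mid (a point): Centre of steel tweezers lying along own x, 130 x 26 x 7 mm. Leave alone.
- cutters_mid (a point): Pivot of side cutters lying along own x, 12 mm high, 36 mm wide; orange handles reach 91 mm to own -x, jaws 40 mm to own +x. Leave alone.

How it is judged:
By the outcome, as a careful person would: the job done as asked, in the order asked, and still so for the second after the job is handed in, with the robot touching nothing.
It also fails if it takes over 72 s, if anything falls off the work surface, if the arm or the gripper's body presses on something with over 40 N, if the wrist force passes 120 N, or if a joint passes its speed limit or range.

### The arm

A 6-joint arm with a two-finger parallel gripper is mounted at the origin on the work surface. World frame = base frame: x ahead of the robot, y to its left, z up, the work surface at z = 0. Lengths are in m, angles in degrees, forces in N, time in s.
With the tool pointing down it reaches from about 0.325 to 0.925 m from the base axis. Payload 3.1 kg.
Tool frame: the origin (TCP) lies midway between the tips of the shut fingers; the grasp point (between the pads) lies 19 mm behind it; y points along the fingers, z is the direction in which the jaws open and shut, and the axes are right-handed (so a half turn about y gives the same grasp; the last joint's range is limited). The gripper opens to 85 mm and grips with 20 to 120 N. Pads are 22 mm wide; open, the fingers measure 114 mm over their backs; the gripper's body (76 mm by 85 mm) begins 54 mm behind the grasp point. The pads swing forward as they close: fully open they stand 13 mm farther back than shut.
Start: joints at [58.488, 12.427, 92.441, -0, 75.132, -6.429], TCP at [0.265, 0.566, 0.231] pointing down, gripper open.
Joint ranges: [-157.48, 157.48], [-44.54, 120.13], [17.64, 146.25], [-64.5, 244.5], [7.68, 150.69], [-147.95, 147.95]. Speed limits (degrees/s): [159.86, 159.86, 180, 180, 180, 180].

### API

Orientations are given as a 3x3 rotation matrix whose columns are the frame's x, y, z axes.
In Python, from station import state, get_image, sign_off gives the robot as it stands.
- The arm moves only by the tool play_rows, never from a script. Its argument "plan" is a list of rows, each a list of 5 numbers: the shift along the tool's x, y, z in cm, then the turn about the tool's y in degrees, then the finger opening in cm, from 0 to 8.54. A call has 1 to 10 rows; each row is the pose to reach, as a shift and turn from the pose commanded when the call began, along the tool's axes at that moment; what a row does not reach only later rows make up. A row lasts 1/12 s, in which the tool goes at most 41.7 mm and 7.16 degrees, less where a joint would pass 70% of its speed; a pose out of reach is approached as far as the arm can. A call with a gripper value outside its range is refused whole. The fingers move at their own pace and stop on an object; the grip force is fixed at half the most. Time passes only in rows, so rows that repeat a pose let the fingers close. It gives the time, the measured TCP pose, the force and the opening at its end, in the units of the state.
- state(): the state, without advancing time (a new reading comes with each control period).
- get_image(name): name is "side" or "top" or "wrist"; returns a dict with "image" (420x560x3 uint8, red, green, blue), "mtx" (3x3 intrinsics, pixels), "R" (3x3) and "t" (3): a world point X has camera coordinates R X + t; the wrist camera has in their place "mount" (4x4, takes a point from camera to tool coordinates, whose origin is the TCP and whose axes are the tool frame's). Camera axes: x right, y down, z forward; pixel columns grow to the right and rows downward; lengths in m; the calibration is good to about 2 mm. A picture is of the moment at which its call begins: read the wrist's pose just before it. There is no depth.
- sign_off(): hands the job in, once; it reports no verdict.
The state is a dict: "time": time; "joint_positions": joint angles; "qvel": joint speeds; "joint_efforts": joint torques, N m; "ee_pos": TCP position; "eef_rot": TCP orientation; "ft_force": force on the tool from outside, world axes, zero at the start; "ft_torque": the same for the moment, N m; "finger_gap": finger opening in m.
Only numpy, scipy, OpenCV 4.12 (cv2) and the standard library are available. Lean on these libraries where they do the work, as an engineer would, in place of code of your own. Each camera call takes 0.05 s, during which the arm holds its last target.

## Working session

There is one attempt and no reset: what is moved stays moved. The work goes in short steps, Python scripts to look and compute and a tool call to move; the robot and the scene stay as the last step left them, time stands still between calls to the robot, and variables do not carry over. Pictures are saved under pics/ and viewed, and the job is handed in when it is done.

Besides the shell and the picture viewer there is one more tool, called after "Request:" by a JSON object that holds its "api" and its "payload". play_rows: Moves the arm, as the interface text tells. Its arguments: {"type":"object","properties":{"plan":{"type":"array"}},"required":["plan"]}

```bash
mkdir -p pics; ls; python3 - <<'E'
from station import state,get_image
import cv2,numpy as np
s=state();print({k:np.round(v,3).tolist() for k,v in s.items()})
for n in("top","side"):
    d=get_image(n);cv2.imwrite(f"pics/{n}0.png",d["image"][:,:,::-1])
    print(n,np.round(d["mtx"],1).tolist(),np.round(d["R"],3).tolist(),np.round(d["t"],3).tolist(), (-d["R"].T@d["t"]).round(3))
E
```

```text
pics
{'time': 0.0, 'joint_positions': [58.487, 12.477, 92.529, 0.001, 75.132, -6.429], 'qvel': [0.03, 0.008, -0.042, -0.112, 0.069, 0.012], 'joint_efforts': [-0.001, -39.685, -30.385, -0.0, 0.01, -0.0], 'ee_pos': [0.265, 0.565, 0.23], 'eef_rot': [[0.906, -0.001, 0.424], [-0.424, -0.002, 0.906], [-0.0, -1.0, -0.002]], 'ft_force': [0.012, -0.212, 0.446], 'ft_torque': [0.014, 0.026, -0.031], 'finger_gap': 0.085}
top [[443.2, 0.0, 277.8], [0.0, 443.2, 205.6], [0.0, 0.0, 1.0]] [[0.008, -1.0, 0.02], [-0.997, -0.01, -0.07], [0.07, -0.02, -0.997]] [-0.01, 0.576, 1.23] [0.488 0.02  1.267]
side [[440.5, 0.0, 279.9], [0.0, 440.5, 207.8], [0.0, 0.0, 1.0]] [[0.78, -0.626, -0.015], [-0.397, -0.476, -0.785], [0.484, 0.618, -0.619]] [-0.425, 0.283, 0.869] [ 0.023 -0.668  0.754]
```

View pics/top0.png

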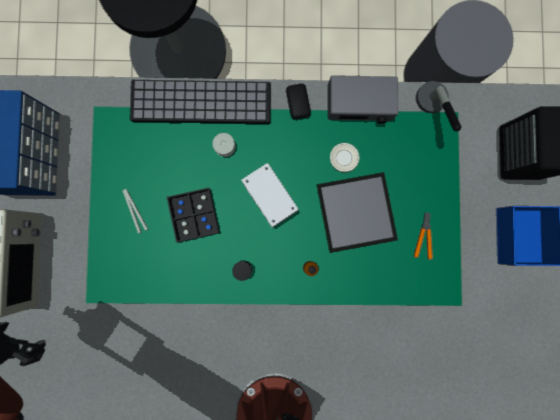

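View pics/side0.png

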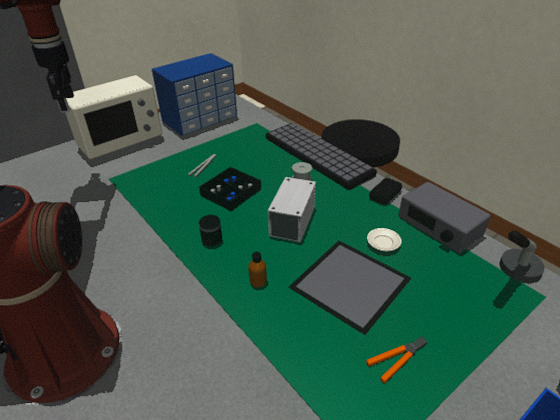

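The top view shows the housing's white base at about (270,195), the pad at (357,212), the tray at (193,215), the flux bottle at (311,268), the dish at (344,157) and the can at (242,270). Next I'll measure their positions.

```bash
cat > h.py <<'E'
from station import state,get_image
import cv2,numpy as np
def ray(d,px,z):
    K,R,t=d["mtx"],d["R"],d["t"]
    c=-R.T@t; v=R.T@np.linalg.inv(K)@np.array([px[0],px[1],1.0])
    return c+v*(z-c[2])/v[2]
def proj(d,X):
    p=d["mtx"]@(d["R"]@np.asarray(X,float)+d["t"]);return p[:2]/p[2]
def big(m,lo=30,win=None):
    m=m.astype(np.uint8)
    if win: 
        w=np.zeros_like(m);w[win[1]:win[3],win[0]:win[2]]=1;m=m*w
    cs,_=cv2.findContours(m,cv2.RETR_EXTERNAL,cv2.CHAIN_APPROX_NONE)
    return sorted([c for c in cs if cv2.contourArea(c)>lo],key=cv2.contourArea)[::-1]
E
python3 - <<'E'
from h import *
d=get_image("top");im=d["image"].astype(int)
r,g,b=im[:,:,0],im[:,:,1],im[:,:,2]
notgreen=~((g-r>40)&(g>60))
for c in big(notgreen,30,(98,125,455,300)):
    (x,y),(w,h),a=cv2.minAreaRect(c)
    pts=cv2.boxPoints(((x,y),(w,h),a))
    print("px",round(x),round(y),"ctr z0",ray(d,(x,y),0.003).round(3),"corners",[ray(d,p,0.003)[:2].round(3).tolist() for p in pts])
print("white")
for c in big((r>170)&(g>170)&(b>170),300,(230,150,310,240)):
    x=cv2.minAreaRect(c);P=np.array([ray(d,p,0.086)[:2] for p in cv2.boxPoints(x)])
    print(P.round(3).tolist(),P.mean(0),[np.linalg.norm(P[i]-P[i-1]).round(3) for i in range(4)])
    for i in (0,1):
        v=P[i+1]-P[i];print(np.degrees(np.arctan2(v[1],v[0])))
i2=cv2.resize(d["image"][110:300,150:440],None,fx=2.7,fy=2.7,interpolation=cv2.INTER_CUBIC)
cv2.imwrite("pics/top1.png",i2[:,:,::-1])
E
```

```text
px 357 212 ctr z0 [ 0.561 -0.231  0.003] corners [[0.64, -0.115], [0.68, -0.311], [0.482, -0.347], [0.444, -0.153]]
px 193 215 ctr z0 [0.549 0.236 0.003] corners [[0.601, 0.314], [0.629, 0.19], [0.498, 0.159], [0.47, 0.282]]
px 270 196 ctr z0 [0.605 0.018 0.003] corners [[0.649, 0.104], [0.702, 0.027], [0.562, -0.068], [0.51, 0.009]]
px 344 158 ctr z0 [ 0.719 -0.195  0.003] corners [[0.76, -0.154], [0.761, -0.236], [0.677, -0.235], [0.676, -0.154]]
px 224 144 ctr z0 [0.752 0.152 0.003] corners [[0.785, 0.184], [0.786, 0.121], [0.719, 0.12], [0.718, 0.183]]
px 422 236 ctr z0 [ 0.494 -0.42   0.003] corners [[0.56, -0.394], [0.56, -0.449], [0.429, -0.446], [0.428, -0.392]]
px 243 270 ctr z0 [0.392 0.092 0.003] corners [[0.419, 0.121], [0.419, 0.064], [0.366, 0.063], [0.366, 0.12]]
px 133 211 ctr z0 [0.559 0.407 0.003] corners [[0.61, 0.45], [0.623, 0.425], [0.508, 0.364], [0.495, 0.388]]
px 310 268 ctr z0 [ 0.401 -0.099  0.003] corners [[0.42, -0.078], [0.421, -0.12], [0.381, -0.12], [0.381, -0.078]]
px 439 136 ctr z0 [ 0.784 -0.472  0.003] corners [[0.817, -0.459], [0.82, -0.478], [0.751, -0.486], [0.749, -0.466]]
white
[[0.639, 0.095], [0.686, 0.028], [0.564, -0.055], [0.518, 0.013]] [0.6015737 0.0201135] [np.float64(0.146), np.float64(0.082), np.float64(0.147), np.float64(0.082)]
-55.40802017211184
-145.94873847147502
```

View pics/top1.png

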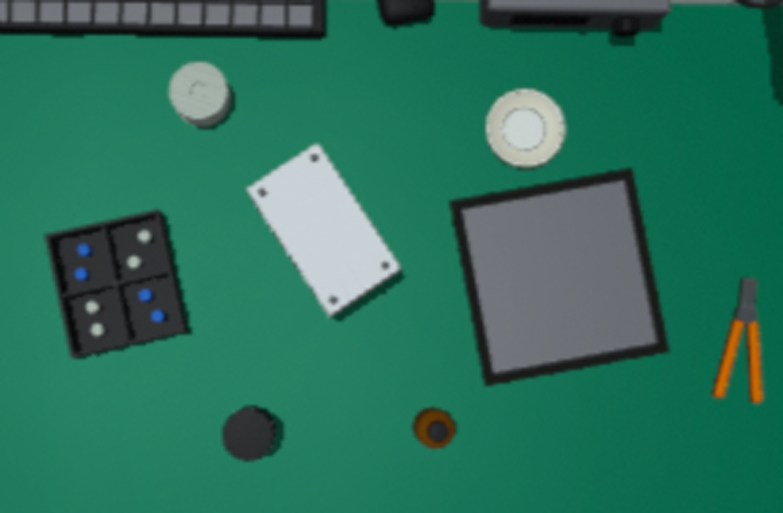

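The housing centre is at (0.602, 0.020) with its long axis heading 34.3°, so it rolls toward heading -55.7°. The pad centre is at (0.561, -0.231).

1. Tip it once toward (0.56, -0.83).
2. Slide it about 17 cm along its long axis, toward the robot and to the right. The flux bottle and dish stay clear.
3. Tip it again, onto the pad.

I'll start by moving to the standoff behind the housing.

Request:
{"api": "play_rows", "payload": {"plan": [[3, 0, -2, 3, 8.5], [7, 0, -4.5, 6, 8.5], [11, 0, -7, 9, 8.5], [15, 0, -10, 12, 8.5], [18, 0, -12, 15, 8.5], [21, 0, -14, 18, 8.5], [24, 0, -16, 21, 8.5], [27, 0, -18, 24, 8.5], [30, 0, -20, 27, 8.5], [33, 0, -22, 30.7, 8.5]]}}

```text
time: 0.98
ee_pos: [0.471, 0.225, 0.2311]
eef_rot: [[0.56, -0.0, 0.829], [-0.829, -0.0, 0.56], [-0.0, -1.0, -0.0]]
ft_force: [0.7, 0.2, -0.2]
finger_gap: 0.0848
```

```bash
cat >> h.py <<'E'
def goto(X,head=None):
    s=state();R=np.array(s["eef_rot"]);d=R.T@(np.array(X)-s["ee_pos"])
    h=np.degrees(np.arctan2(R[1,0],R[0,0]))
    print("t",round(s["time"],2),"tcp",np.round(s["ee_pos"],4),"head",round(h,2),"F",np.round(s["ft_force"],1),"shift cm",np.round(d*100,2),"turn",None if head is None else round(h-head,2))
E
python3 -c "
from h import *
goto([0.5576,0.0844,0.23],-55.7)
d=get_image('side');im=d['image'][160:260,180:330];cv2.imwrite('pics/s1.png',cv2.resize(im,None,fx=5,fy=5)[:,:,::-1])"
```

```text
t 0.98 tcp [0.471  0.225  0.2311] head -55.97 F [ 0.7  0.2 -0.2] shift cm [16.5   0.11 -0.69] turn -0.27
```

View pics/s1.png

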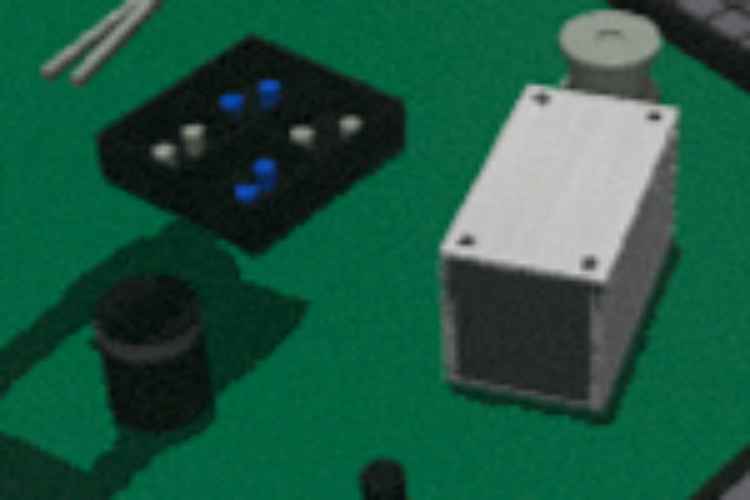

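The near end plate is plain, so the connector is on the far end. I'll finish the approach, then lower until the fingertips are about 70 mm up.

Request:
{"api": "play_rows", "payload": {"plan": [[4, 0, -0.2, 0, 8.5], [8, 0, -0.5, -0.2, 8.5], [12, 0, -0.7, -0.2, 8.5], [15, 0, -0.7, -0.2, 8.5], [16.5, 0, -0.7, -0.2, 8.5], [16.5, 4, -0.7, -0.2, 8.5], [16.5, 8, -0.7, -0.2, 8.5], [16.5, 12, -0.7, -0.2, 8.5], [16.5, 15, -0.7, -0.2, 8.5], [16.5, 17.2, -0.7, -0.2, 8.5]]}}

```text
time: 1.87
ee_pos: [0.5543, 0.0872, 0.0552]
eef_rot: [[0.566, -0.006, 0.825], [-0.825, 0.0, 0.566], [-0.004, -1.0, -0.005]]
ft_force: [-0.2, 1.0, -0.5]
finger_gap: 0.0848
```

```bash
python3 -c "
from h import *
goto([0.5576,0.0844,0.058],-55.7)
s=state()
d=get_image('wrist');cv2.imwrite('pics/w1.png',d['image'][:,:,::-1])
d=get_image('side');im=d['image'][100:260,180:400];cv2.imwrite('pics/s2.png',cv2.resize(im,None,fx=3.5,fy=3.5)[:,:,::-1])"
```

```text
t 1.87 tcp [0.5543 0.0872 0.0552] head -55.56 F [-0.2  1.  -0.5] shift cm [ 0.41 -0.28  0.12] turn 0.14
```

View pics/w1.png

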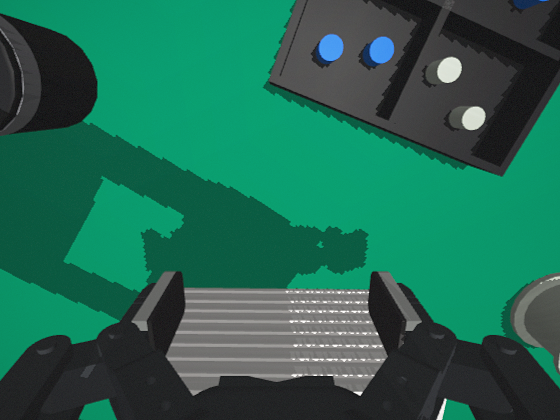

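View pics/s2.png

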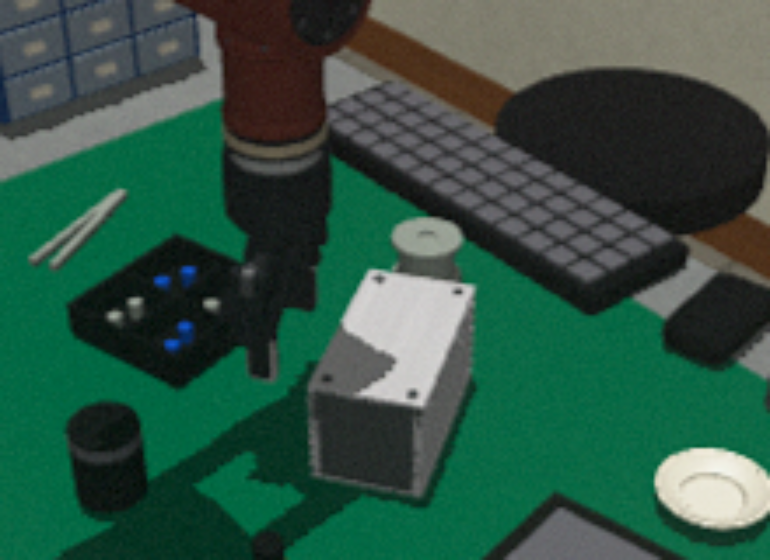

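The fingers are level with the upper part of the ribbed face, centred on it and about 3 cm back. I'll start the first tip along an arc.

Request:
{"api": "play_rows", "payload": {"plan": [[1.5, 0, 0, 0, 8.5], [2.5, 0, 0, 0, 8.5], [3.0, -0.1, 0, 0, 8.5], [3.6, -0.7, 0, 0, 8.5], [4.2, -1.1, 0, 0, 8.5], [4.9, -1.6, 0, 0, 8.5], [5.6, -2.0, 0, 0, 8.5], [6.4, -2.4, 0, 0, 8.5], [7.2, -2.8, 0, 0, 8.5], [8.0, -3.0, 0, 0, 8.5]]}}

```text
time: 2.8
ee_pos: [0.6051, 0.02, 0.0938]
eef_rot: [[0.565, 0.004, 0.825], [-0.825, 0.0, 0.565], [0.002, -1.0, 0.003]]
ft_force: [-5.2, 3.2, 11.4]
finger_gap: 0.0851
```

```bash
python3 -c "
from h import *
goto([0.5576,0.0844,0.058],-55.7)
d=get_image('side');im=d['image'][100:260,180:400];cv2.imwrite('pics/s3.png',cv2.resize(im,None,fx=3.5,fy=3.5)[:,:,::-1])"
```

```text
t 2.8 tcp [0.6051 0.02   0.0938] head -55.61 F [-5.2  3.2 11.4] shift cm [-8.    3.56 -0.29] turn 0.09
```

View pics/s3.png

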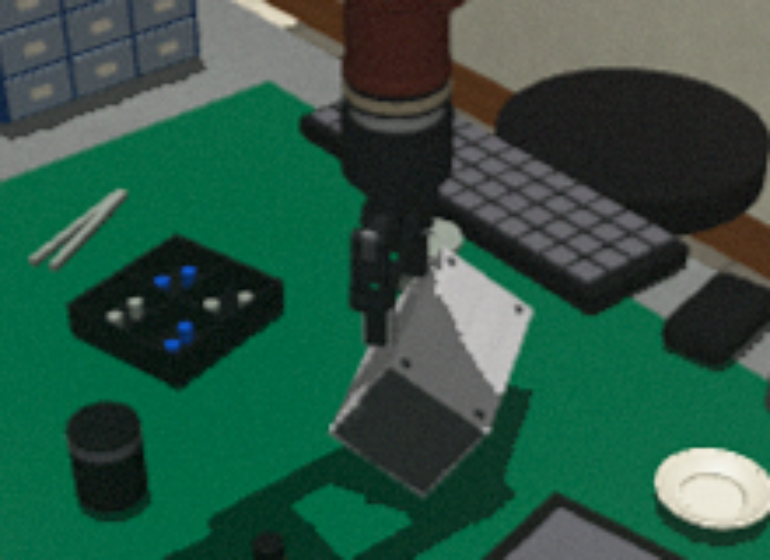

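It is tipped about 35° and pivoting on its far edge. I'll keep going gently past 45°.

Request:
{"api": "play_rows", "payload": {"plan": [[0.6, -0.2, 0, 0, 8.5], [1.2, -0.3, 0, 0, 8.5], [1.8, -0.4, 0, 0, 8.5], [2.4, -0.4, 0, 0, 8.5], [3.0, -0.4, 0, 0, 8.5], [3.4, -0.4, 0, 0, 8.5], [3.6, -0.4, 0, 0, 8.5], [3.6, -0.4, 0, 0, 8.5]]}}

```text
time: 3.52
ee_pos: [0.6231, -0.0098, 0.0928]
eef_rot: [[0.565, -0.001, 0.825], [-0.825, -0.0, 0.565], [-0.0, -1.0, -0.001]]
ft_force: [1.6, 0.4, -0.1]
finger_gap: 0.0852
```

```bash
python3 -c "
from h import *
goto([0.5576,0.0844,0.058],-55.7)
d=get_image('side');im=d['image'][100:260,180:400];cv2.imwrite('pics/s4.png',cv2.resize(im,None,fx=3.5,fy=3.5)[:,:,::-1])"
```

```text
t 3.52 tcp [ 0.6231 -0.0098  0.0928] head -55.62 F [ 1.6  0.4 -0.1] shift cm [-11.47   3.49  -0.08] turn 0.08
```

View pics/s4.png

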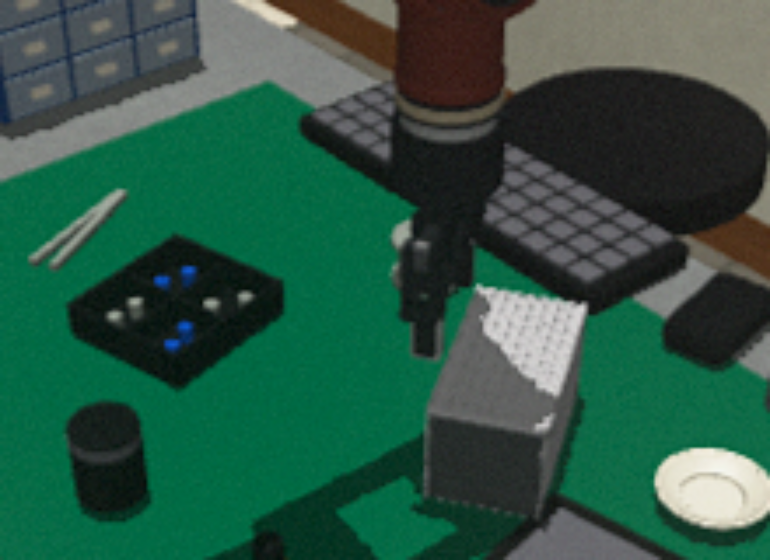

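It has come to rest on its side. I'll back off, rise, and turn toward the connector end.

Request:
{"api": "play_rows", "payload": {"plan": [[-2, 0, 0, 0, 8.5], [-3, -3, 0, 6, 8.5], [-3, -7, 0, 13, 8.5], [-3, -11, 0, 20, 8], [-3, -13, 0, 27, 7.5], [-3, -13, 0, 34, 7], [-3, -13, 0, 41, 6.5], [-3, -13, 0, 48, 6], [-3, -13, 0, 55, 5.5], [-3, -13, 0, 62, 5]]}}

```text
time: 4.4
ee_pos: [0.6056, 0.0159, 0.2227]
eef_rot: [[-0.468, -0.001, 0.884], [-0.884, 0.0, -0.468], [0.0, -1.0, -0.001]]
ft_force: [-0.0, -0.9, 0.3]
finger_gap: 0.0502
```

```bash
python3 -c "
from h import *
goto([0.74,0.015,0.22],-145.7)
d=get_image('top');im=d['image'][110:300,180:440];cv2.imwrite('pics/t5.png',cv2.resize(im,None,fx=3,fy=3)[:,:,::-1])
d=get_image('wrist');im=d['image'];cv2.imwrite('pics/w5.png',im[:,:,::-1])"
```

```text
t 4.4 tcp [0.6056 0.0159 0.2227] head -117.9 F [-0.  -0.9  0.3] shift cm [-6.21  0.26 11.92] turn 27.8
```

View pics/t5.png

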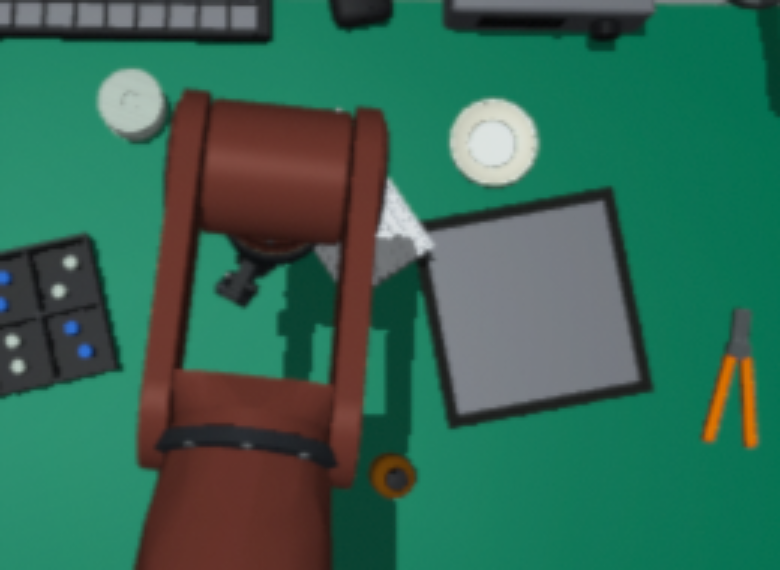

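View pics/w5.png

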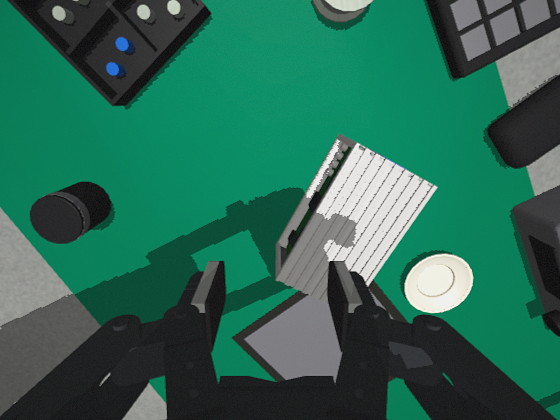

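The wrist view shows the open board side on the left, facing away from the pad, so the next roll will bring it up. I'll cast the visible top corners at (352,141), (437,186) and (277,280).

```bash
cat >> h.py <<'E'
def wray(d,px,z,s=None):
    s=s or state();R=np.array(s["eef_rot"]);p=np.array(s["ee_pos"]);M=np.array(d["mount"])
    v=R@M[:3,:3]@np.linalg.inv(d["mtx"])@np.array([px[0],px[1],1.]);c=R@M[:3,3]+p
    return c+v*(z-c[2])/v[2]
E
python3 -c "
from h import *
s=state();d=get_image('wrist')
P=[wray(d,p,.086,s)[:2] for p in [(352,141),(437,186),(277,280)]]
print(np.round(P,4));A,B,C=P
for v in (B-A,A-C): print(np.linalg.norm(v),np.degrees(np.arctan2(v[1],v[0])))
print('centre',(B+C)/2)
im=d['image'][110:310,230:470];cv2.imwrite('pics/w6.png',cv2.resize(im,None,fx=3,fy=3)[:,:,::-1])
"
```

```text
[[ 0.6867  0.0306]
 [ 0.7378 -0.0404]
 [ 0.5685 -0.0587]]
0.08742162049444632 -54.241065297856274
0.14807987962400626 37.066762144426534
centre [ 0.65316647 -0.04952505]
```

View pics/w6.png

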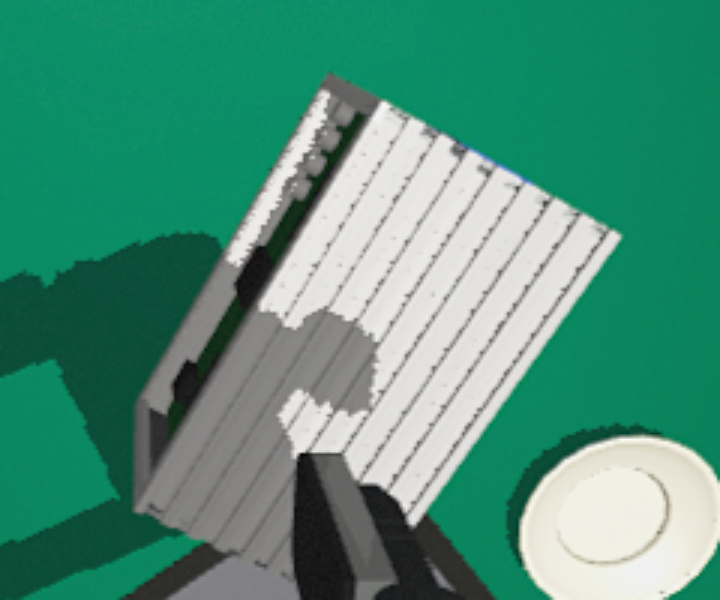

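Request:
{"api": "play_rows", "payload": {"plan": [[-1.5, 0, 3, 6, 5], [-3, 0, 6, 12, 5], [-4.5, 0, 9, 18, 5], [-6, 0, 12, 24, 5], [-6.2, 0, 12.4, 27.8, 5], [-6.2, 4, 12.4, 27.8, 5], [-6.2, 8, 12.4, 27.8, 5], [-6.2, 10, 12.4, 27.8, 5], [-6.2, 10, 12.4, 27.8, 5]]}}

```text
time: 5.3
ee_pos: [0.739, 0.0136, 0.114]
eef_rot: [[-0.821, -0.015, 0.57], [-0.57, 0.001, -0.821], [0.012, -1.0, -0.01]]
ft_force: [-1.6, 0.5, -1.9]
finger_gap: 0.0502
```

```bash
python3 -c "
from h import *
goto([0.7445,0.013,0.025],-145.7)
s=state();d=get_image('wrist');im=d['image'];cv2.imwrite('pics/w7.png',im[:,:,::-1])
d=get_image('side');im=d['image'][100:260,180:400];cv2.imwrite('pics/s7.png',cv2.resize(im,None,fx=3.5,fy=3.5)[:,:,::-1])"
```

```text
t 5.3 tcp [0.739  0.0136 0.114 ] head -145.22 F [-1.6  0.5 -1.9] shift cm [-0.52  8.89  0.45] turn 0.48
```

View pics/w7.png

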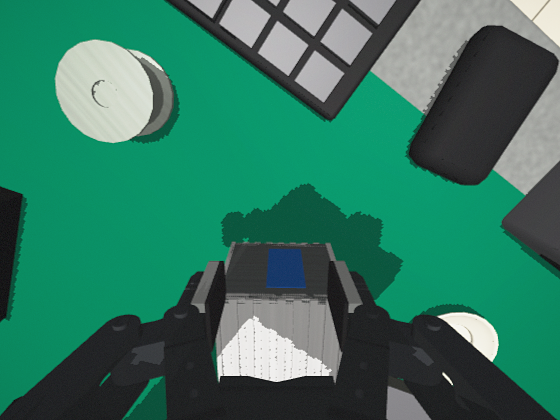

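View pics/s7.png

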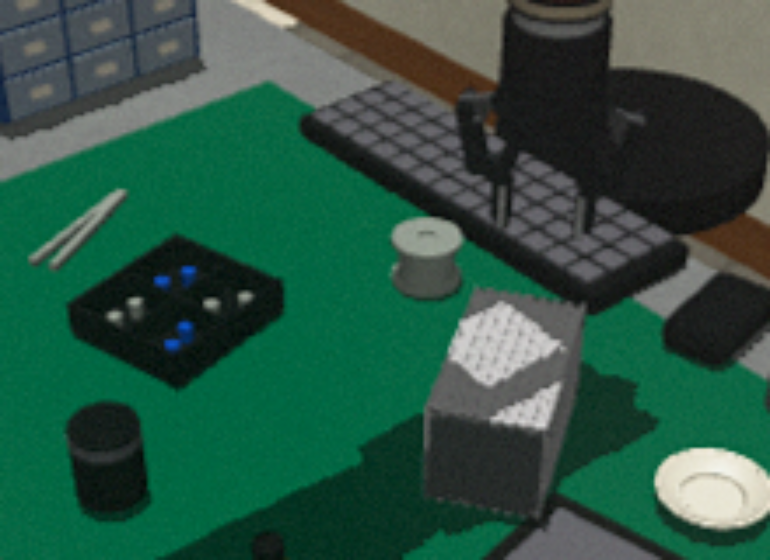

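```bash
python3 -c "
from h import *
s=state();d=get_image('wrist')
R=np.array(s['eef_rot']);p=np.array(s['ee_pos'])
for q,z in [((227,296),.086),((336,297),.086),((233,243),.003),((329,243),.003),((268,287),.06),((304,287),.06)]:
  X=wray(d,q,z,s);print(X.round(4),(R.T@(X-p)).round(4))
"
```

```text
[0.6978 0.0191 0.086 ] [ 0.0345  0.036  -0.0309]
[ 0.7366 -0.0382  0.086 ] [0.0352 0.0358 0.0383]
[0.6931 0.0242 0.003 ] [ 0.0353  0.119  -0.0376]
[ 0.7411 -0.0452  0.003 ] [0.0353 0.1188 0.0467]
[ 0.7042 -0.0072  0.06  ] [ 0.0441  0.0619 -0.0056]
[ 0.719  -0.0285  0.06  ] [0.0441 0.0619 0.0204]
```

The end plate is square to the tool and 35 mm ahead, with the connector between the fingers. I'll lower, trim sideways by 4 mm, and start the slide.

Request:
{"api": "play_rows", "payload": {"plan": [[0, 3, 0.4, -0.5, 5], [0, 6, 0.4, -0.5, 5], [0, 8.5, 0.4, -0.5, 5], [0, 9.8, 0.4, -0.5, 5], [0, 9.8, 0.4, -0.5, 5], [1, 9.8, 0.4, -0.5, 5], [2, 9.8, 0.4, -0.5, 5], [3, 9.8, 0.4, -0.5, 5], [4, 9.8, 0.4, -0.5, 5], [5, 9.8, 0.4, -0.5, 5]]}}

```text
time: 6.28
ee_pos: [0.7088, -0.0186, 0.029]
eef_rot: [[-0.818, 0.009, 0.575], [-0.575, 0.001, -0.818], [-0.008, -1.0, 0.005]]
ft_force: [5.2, 3.4, 1.0]
finger_gap: 0.0499
```

```bash
python3 -c "
from h import *
goto([0.7445,0.013,0.025],-145.2)
s=state();d=get_image('wrist');im=d['image'];cv2.imwrite('pics/w8.png',im[:,:,::-1])
d=get_image('side');im=d['image'][100:260,180:400];cv2.imwrite('pics/s8.png',cv2.resize(im,None,fx=3.5,fy=3.5)[:,:,::-1])"
```

```text
t 6.28 tcp [ 0.7088 -0.0186  0.029 ] head -144.93 F [5.2 3.4 1. ] shift cm [-4.74  0.44 -0.53] turn 0.27
```

View pics/s8.png

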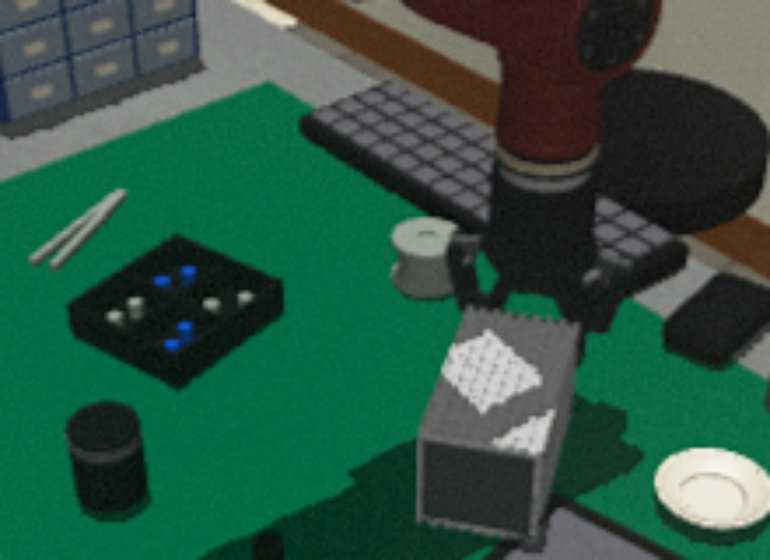

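View pics/w8.png

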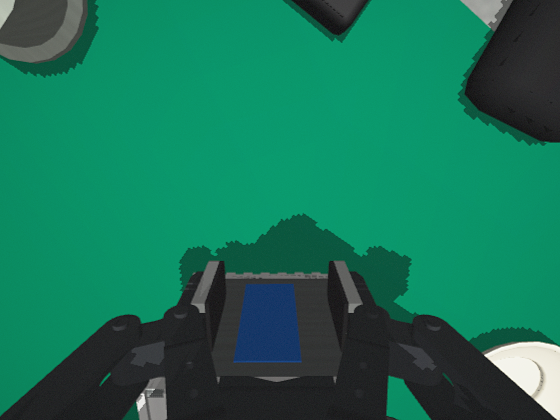

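It slides with about 6 N and the contact is square. I'll continue.

Request:
{"api": "play_rows", "payload": {"plan": [[1, 0, 0, 0, 5], [2, 0, 0, 0, 5], [3, 0, 0, 0, 5], [4, 0, 0, 0, 5], [5, 0, 0, 0, 5], [6, 0, 0, 0, 5], [7, 0, 0, 0, 5], [8, 0, 0, 0, 5], [9, 0, 0, 0, 5], [10, 0, 0, 0, 5]]}}

```text
time: 7.22
ee_pos: [0.6273, -0.0759, 0.028]
eef_rot: [[-0.818, 0.008, 0.575], [-0.575, 0.0, -0.818], [-0.007, -1.0, 0.004]]
ft_force: [5.2, 3.7, 1.0]
finger_gap: 0.0502
```

```bash
python3 -c "
from h import *
goto([0.7445,0.013,0.025],-145.2)
s=state();d=get_image('wrist');im=d['image'];cv2.imwrite('pics/w9.png',im[:,:,::-1])
d=get_image('side');im=d['image'][100:290,180:440];cv2.imwrite('pics/s9.png',cv2.resize(im,None,fx=3,fy=3)[:,:,::-1])"
```

```text
t 7.22 tcp [ 0.6273 -0.0759  0.028 ] head -144.92 F [5.2 3.7 1. ] shift cm [-14.7    0.4   -0.54] turn 0.28
```

View pics/s9.png

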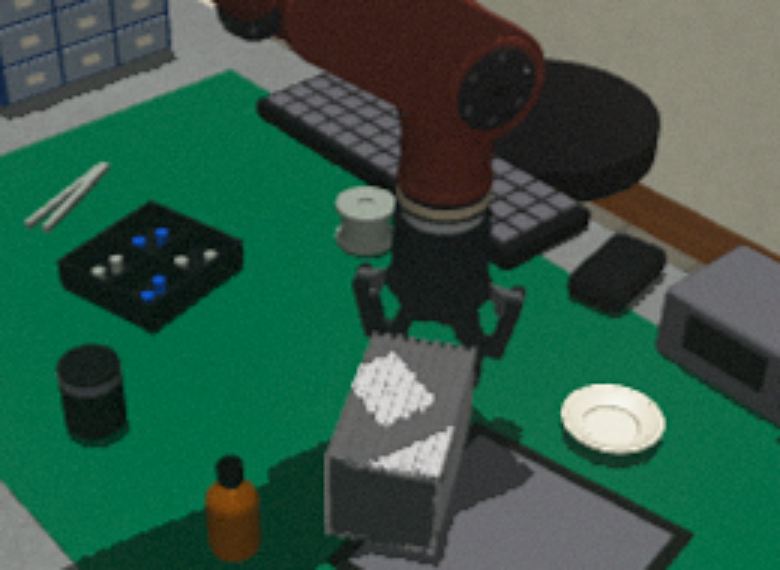

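View pics/w9.png

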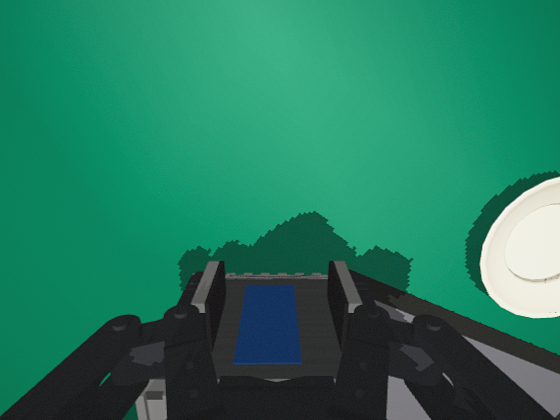

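Request:
{"api": "play_rows", "payload": {"plan": [[1, 0, 0, 0, 5], [2, 0, 0, 0, 5], [3, 0, 0, 0, 5], [4, 0, 0, 0, 5], [5, 0, 0, 0, 5], [5.5, 0, 0, 0, 5], [5.5, 0, 0, 0, 5], [4, 0, 0, 0, 5], [1.5, 0, 0, 0, 5], [0, -4, 0, 0, 5]]}}

```text
time: 8.15
ee_pos: [0.6156, -0.074, 0.0536]
eef_rot: [[-0.818, -0.022, 0.575], [-0.575, 0.004, -0.818], [0.016, -1.0, -0.016]]
ft_force: [-2.0, 0.9, -2.5]
finger_gap: 0.0501
```

Request:
{"api": "play_rows", "payload": {"plan": [[-2, -4, 0, 0, 5], [-5, -8, 0, 0, 5], [-8, -12, 0, 0, 5], [-10, -15, 0, 0, 5], [-10, -18, 0, 0, 5], [-10, -18, 0, 0, 5]]}}

```text
time: 8.65
ee_pos: [0.7112, -0.018, 0.2554]
eef_rot: [[-0.817, 0.016, 0.577], [-0.577, -0.003, -0.817], [-0.011, -1.0, 0.011]]
ft_force: [1.3, -0.2, 2.3]
finger_gap: 0.0499
```

```bash
python3 -c "
from h import *
goto([0.7445,0.013,0.025],-145.2)
d=get_image('top');im=d['image'][110:300,180:440];cv2.imwrite('pics/t10.png',cv2.resize(im,None,fx=3,fy=3)[:,:,::-1])
d=get_image('side');im=d['image'][130:340,230:500];cv2.imwrite('pics/s10.png',cv2.resize(im,None,fx=2.8,fy=2.8)[:,:,::-1])"
```

```text
t 8.65 tcp [ 0.7112 -0.018   0.2554] head -144.76 F [ 1.3 -0.2  2.3] shift cm [-4.25 23.08 -0.87] turn 0.44
```

View pics/s10.png

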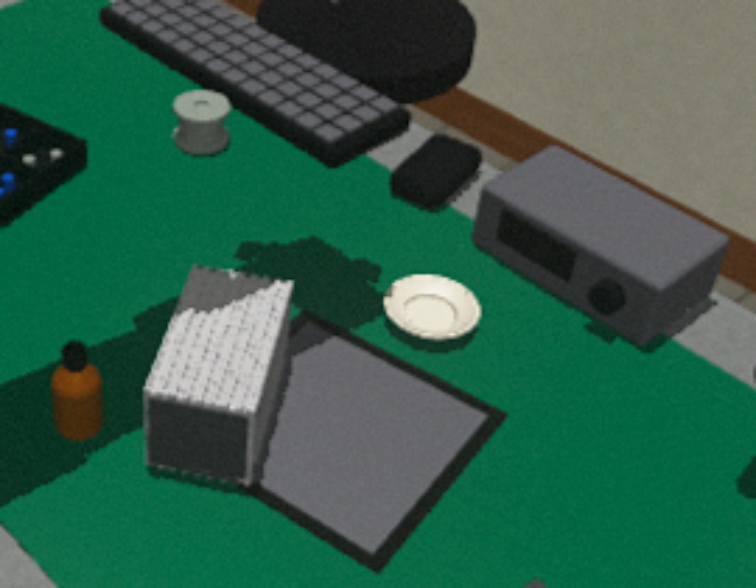

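View pics/t10.png

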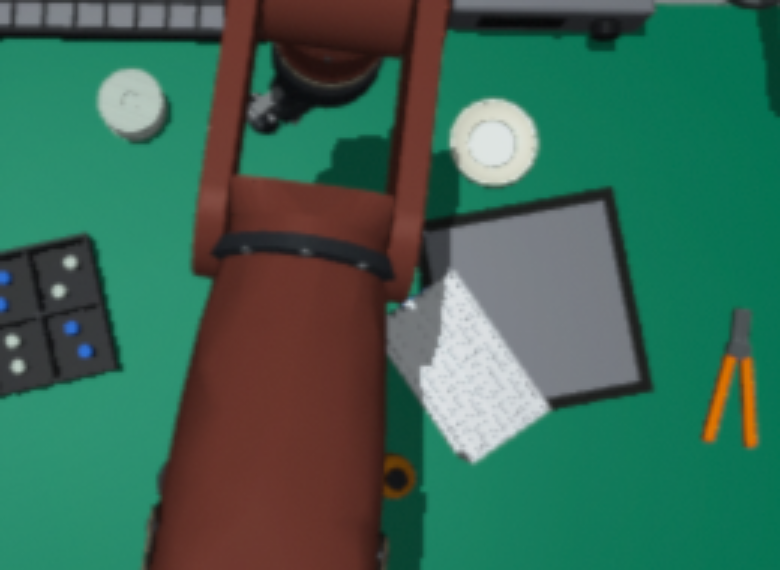

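The housing has slid beside the pad, and the flux bottle and dish have not moved. The top corners in the crop are (452,268), (551,408) and (472,462), which I'll cast now.

```bash
python3 -c "
from h import *
d=get_image('top')
P=[ray(d,(180+x/3-.33,110+y/3-.33),.086)[:2] for x,y in [(452,268),(551,408),(472,462)]]
A,B,C=P;print(np.round(P,4))
for v in (A-B,B-C): print(np.linalg.norm(v),np.degrees(np.arctan2(v[1],v[0])))
c=(A+C)/2;print('c',c)
h=np.radians(35);l=np.array([np.cos(h),np.sin(h)]);u=np.array([l[1],-l[0]])
e=np.array([.561,-.231])-c;print('u',e@u,'l',e@l)
c=np.array([.512,-.157])
T=c-u*.078;print(T);goto([*T,.058],-55)
"
```

```text
[[ 0.5905 -0.1439]
 [ 0.4666 -0.232 ]
 [ 0.4184 -0.1616]]
0.15210624299001782 35.43767463886
0.08532779110039534 -55.63426442114147
c [ 0.50446924 -0.15273536]
u 0.09653535022485057 l 0.0014165353935469292
[ 0.46726104 -0.09310614]
t 8.8 tcp [ 0.7052 -0.0189  0.2446] head -144.86 F [ 0.  -0.4 -0.2] shift cm [23.71 18.69 -7.64] turn -89.86
```

Request:
{"api": "play_rows", "payload": {"plan": [[2.5, 0, -0.8, -6.5, 5], [5, 0, -1.6, -13, 5], [7.5, 0, -2.4, -20, 5], [10, 0, -3.2, -27, 5], [12.5, 0, -4, -34, 5], [15, 0, -4.8, -41, 5], [17.5, 0, -5.6, -48, 5], [20, 0, -6.4, -55, 5], [22, 0, -7, -62, 5], [22.7, 0, -7.2, -69, 5]]}}

```text
time: 9.63
ee_pos: [0.4733, -0.0907, 0.2407]
eef_rot: [[0.248, -0.009, 0.969], [-0.969, 0.001, 0.248], [-0.003, -1.0, -0.008]]
ft_force: [0.7, 0.8, -1.1]
finger_gap: 0.0497
```

Request:
{"api": "play_rows", "payload": {"plan": [[0, 0, 0, -6.8, 5], [0, 0, 0, -13.6, 5], [0, 0, 0, -20.8, 5], [0, 0, 0, -20.8, 5], [0, 0, 0, -20.8, 5]]}}

```text
time: 10.05
ee_pos: [0.4766, -0.0903, 0.242]
eef_rot: [[0.569, -0.005, 0.822], [-0.822, 0.001, 0.569], [-0.004, -1.0, -0.003]]
ft_force: [0.5, 0.0, 1.0]
finger_gap: 0.0498
```

```bash
python3 -c "
from h import *
goto([0.4778,-0.0909,.066],-55)
d=get_image('wrist');im=d['image'];cv2.imwrite('pics/w11.png',im[:,:,::-1])"
```

```text
t 10.05 tcp [ 0.4766 -0.0903  0.242 ] head -55.3 F [0.5 0.  1. ] shift cm [ 0.18 17.6   0.12] turn -0.3
```

View pics/w11.png

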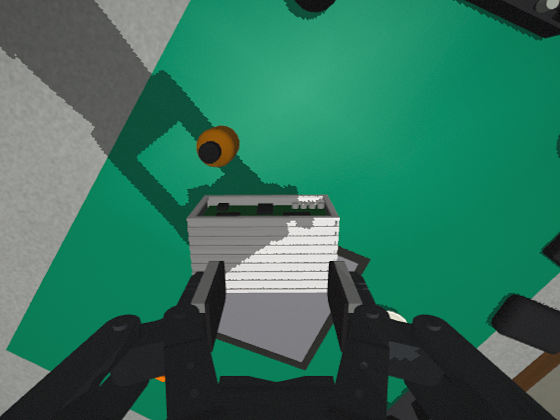

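The open side faces the robot at the top edge, row 218, and the flux bottle is clear at (217,146). I'll measure the gap before lowering.

```bash
python3 -c "
from h import *
s=state();d=get_image('wrist');R=np.array(s['eef_rot']);p=np.array(s['ee_pos'])
for q,z in [((188,218),.086),((339,218),.086),((204,203),.003),((191,292),.086),((217,150),.08)]:
  X=wray(d,q,z,s);print(X.round(4),(R.T@(X-p)).round(4))
"
```

```text
[ 0.4224 -0.1611  0.086 ] [ 0.0275  0.1566 -0.0849]
[ 0.544  -0.0769  0.086 ] [0.0276 0.1562 0.0631]
[ 0.426  -0.1712  0.003 ] [ 0.0381  0.2395 -0.0874]
[ 0.4666 -0.232   0.086 ] [ 0.111   0.1563 -0.0889]
[ 0.4108 -0.0897  0.08  ] [-0.0378  0.1627 -0.0537]
```

Request:
{"api": "play_rows", "payload": {"plan": [[0, 4, 0, 0, 5], [0, 8, 0, 0, 5], [0, 12, 0, 0, 5], [0, 15, 0, 0, 5], [0, 17, 0, 0, 5], [0, 17.6, 0, 0, 5], [0, 17.6, 0, 0, 5], [0, 17.6, 0, 0, 5]]}}

```text
time: 10.82
ee_pos: [0.4791, -0.0907, 0.0689]
eef_rot: [[0.572, 0.001, 0.82], [-0.82, -0.0, 0.572], [0.001, -1.0, 0.0]]
ft_force: [-0.1, -1.1, 1.2]
finger_gap: 0.0499
```

Request:
{"api": "play_rows", "payload": {"plan": [[1.0, 0, 0, 0, 5], [1.6, 0, 0, 0, 5], [2.0, -0.3, 0, 0, 5], [2.5, -0.7, 0, 0, 5], [3.0, -1.1, 0, 0, 5], [3.7, -1.6, 0, 0, 5], [4.4, -2.0, 0, 0, 5], [5.2, -2.4, 0, 0, 5], [6.0, -2.8, 0, 0, 5], [6.8, -3.0, 0, 0, 5]]}}

```text
time: 11.65
ee_pos: [0.52, -0.1476, 0.1031]
eef_rot: [[0.572, 0.004, 0.82], [-0.82, -0.002, 0.572], [0.004, -1.0, 0.003]]
ft_force: [-2.5, 1.1, 8.1]
finger_gap: 0.0498
```

```bash
python3 -c "
from h import *
goto([0.4778,-0.0909,.066],-55)
d=get_image('side');im=d['image'][130:340,230:500];cv2.imwrite('pics/s12.png',cv2.resize(im,None,fx=2.8,fy=2.8)[:,:,::-1])"
```

```text
t 11.65 tcp [ 0.52   -0.1476  0.1031] head -55.09 F [-2.5  1.1  8.1] shift cm [-7.08  3.68 -0.23] turn -0.09
```

View pics/s12.png

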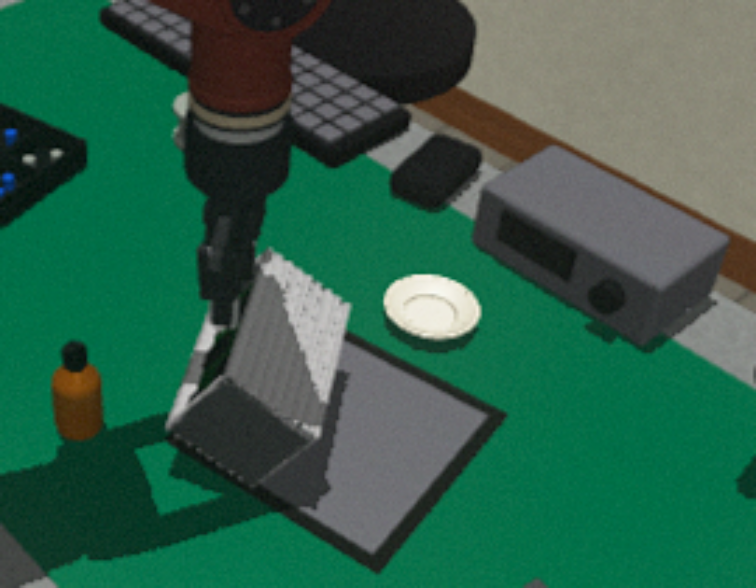

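Request:
{"api": "play_rows", "payload": {"plan": [[0.6, -0.3, 0, 0, 5], [1.2, -0.5, 0, 0, 5], [1.8, -0.6, 0, 0, 5], [2.4, -0.7, 0, 0, 5], [3.0, -0.7, 0, 0, 5], [3.4, -0.7, 0, 0, 5], [3.4, -0.7, 0, 0, 5], [3.4, -0.7, 0, 0, 5], [3.4, -0.7, 0, 0, 5]]}}

```text
time: 12.45
ee_pos: [0.5363, -0.1738, 0.1047]
eef_rot: [[0.572, -0.001, 0.82], [-0.82, 0.001, 0.572], [-0.001, -1.0, -0.001]]
ft_force: [-0.2, -0.3, -0.5]
finger_gap: 0.0501
```

```bash
python3 -c "
from h import *
goto([0.4778,-0.0909,.066],-55)
d=get_image('side');im=d['image'][130:340,230:500];cv2.imwrite('pics/s13.png',cv2.resize(im,None,fx=2.8,fy=2.8)[:,:,::-1])"
```

```text
t 12.45 tcp [ 0.5363 -0.1738  0.1047] head -55.08 F [-0.2 -0.3 -0.5] shift cm [-10.14   3.88  -0.05] turn -0.08
```

View pics/s13.png

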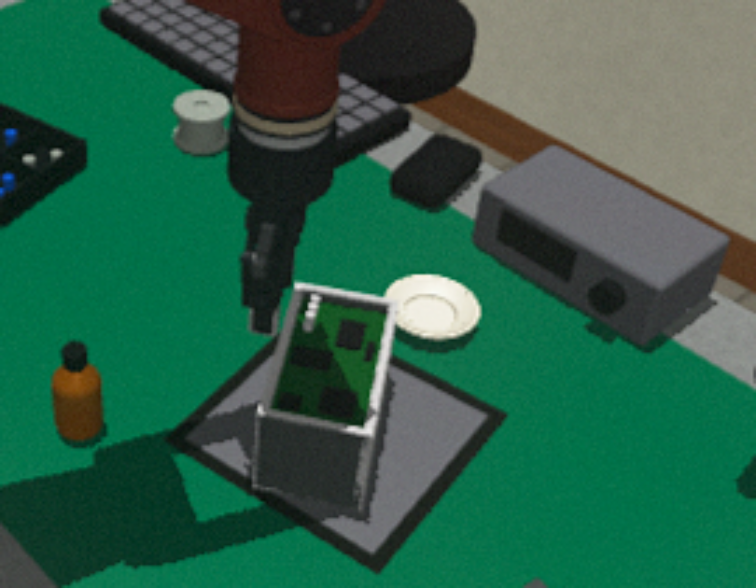

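The board side is up on the pad. I'll retreat and measure.

Request:
{"api": "play_rows", "payload": {"plan": [[-1.5, -2, 0, 0, 5], [-3, -6, 0, 0, 5], [-6, -10, 0, 0, 5], [-10, -13, 0, 0, 5], [-14, -13, 0, 0, 5], [-18, -13, 0, 0, 5], [-22, -13, 0, 0, 5], [-25, -13, 0, 0, 5], [-25, -13, 0, 0, 5], [-25, -13, 0, 0, 5]]}}

```text
time: 13.33
ee_pos: [0.3926, 0.0323, 0.2352]
eef_rot: [[0.576, 0.001, 0.818], [-0.818, -0.0, 0.576], [0.001, -1.0, 0.001]]
ft_force: [-0.3, -0.7, -0.9]
finger_gap: 0.0502
```

```bash
python3 -c "
from h import *
goto([0.4778,-0.0909,.066],-55)
d=get_image('top');im=d['image'][110:300,180:440];cv2.imwrite('pics/t14.png',cv2.resize(im,None,fx=3,fy=3)[:,:,::-1])"
```

```text
t 13.33 tcp [0.3926 0.0323 0.2352] head -54.85 F [-0.3 -0.7 -0.9] shift cm [14.97 16.93 -0.14] turn 0.15
```

View pics/t14.png

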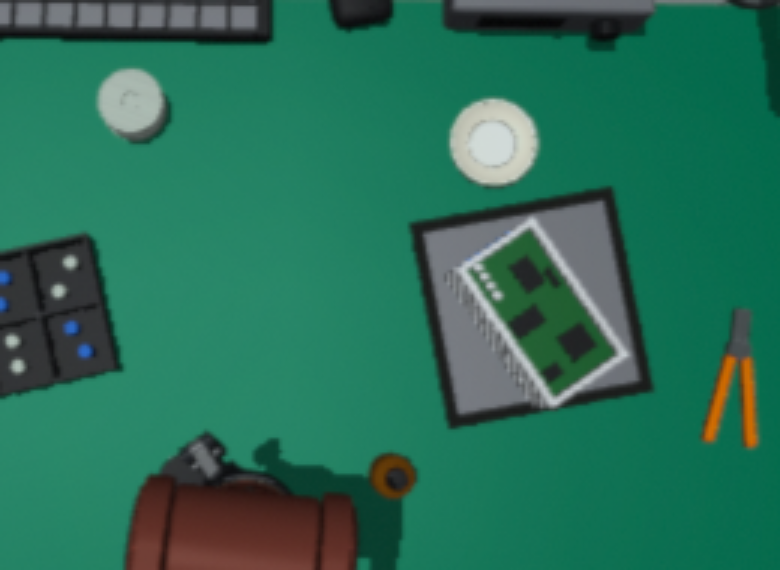

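The crop shows the rim corners at (534,219), (628,355), (552,406) and (457,268). The pad corners are at (412,226), (612,188), (652,388) and (450,427).

```bash
python3 -c "
from h import *
d=get_image('top')
f=lambda L,z:np.array([ray(d,(180+x/3-.33,110+y/3-.33),z)[:2] for x,y in L])
H=f([(534,219),(628,355),(552,406),(457,268)],.086);P=f([(412,226),(612,188),(652,388),(450,427)],.002)
print(H.mean(0),P.mean(0),(H.mean(0)-P.mean(0)).round(4),np.linalg.norm(H.mean(0)-P.mean(0)))
h=np.radians(35);l=np.array([np.cos(h),np.sin(h)]);u=np.array([l[1],-l[0]]);e=P.mean(0)-H.mean(0);print('need u',e@u,'l',e@l)
d=get_image('side');f=lambda q,z:ray(d,q,z)[:2]
S=[(230+x/2.8,130+y/2.8) for x,y in [(300,287),(396,302),(372,432),(262,410)]]
c=np.mean([f(q,.086) for q in S],0);print('side c',c)
Q=[(230+x/2.8,130+y/2.8) for x,y in [(506,414),(378,572),(172,436)]];p=[f(q,.002) for q in Q];print('side pad',(p[0]+p[2])/2)
"
```

```text
[ 0.5521377  -0.22503729] [ 0.56144406 -0.23190796] [-0.0093  0.0069] 0.011567812546611331
need u 0.010966027348104274 l 0.0036824626697588734
side c [ 0.55357532 -0.22685661]
side pad [ 0.56626326 -0.23209553]
```

Both views put the housing 12–14 mm from the pad middle, well inside 3 cm. I'll do a last check on the other items, then hand in.

```bash
python3 -c "
from h import *
d=get_image('top');a=cv2.imread('pics/top0.png')[:,:,::-1];b=d['image']
for n,(x,y,w) in dict(tray=(193,215,32),spool=(224,144,15),flux=(311,268,11),dish=(344,157,17),can=(242,270,14),tweez=(134,211,24),cut=(424,236,26)).items():
  A=cv2.cvtColor(a[y-w:y+w,x-w:x+w].copy(),6+1).astype(np.float32);B=cv2.cvtColor(b[y-w:y+w,x-w:x+w].copy(),7).astype(np.float32)
  print(n,np.round(cv2.phaseCorrelate(A,B),2),round(float(np.abs(A-B).mean()),1))
goto([0,0,0]);print(np.abs(state()['qvel']).max())
"
```

```text
Traceback (most recent call last):
ValueError: setting an array element with a sequence. The requested array has an inhomogeneous shape after 1 dimensions. The detected shape was (2,) + inhomogeneous part.
```

```bash
python3 -c "
from h import *
from station import sign_off
d=get_image('top');a=cv2.imread('pics/top0.png')[:,:,::-1];b=d['image']
for n,(x,y,w) in dict(tray=(193,215,32),spool=(224,144,15),flux=(311,268,11),dish=(344,157,17),can=(242,270,14),tweez=(134,211,24),cut=(424,236,26)).items():
  A=cv2.cvtColor(a[y-w:y+w,x-w:x+w].copy(),7).astype(np.float32);B=cv2.cvtColor(b[y-w:y+w,x-w:x+w].copy(),7).astype(np.float32)
  print(n,np.round(cv2.phaseCorrelate(A,B)[0],2),round(float(np.abs(A-B).mean()),1))
goto([0,0,0]);print(np.abs(state()['qvel']).max())
print(sign_off())
"
```

```text
tray [0.04 0.02] 3.5
spool [ 0.   -0.01] 5.5
flux [-0.05 -0.54] 11.1
dish [-0.02 -0.02] 6.4
can [-4.63  2.18] 21.7
tweez [-0.07  0.04] 4.8
cut [ 0.02 -0.09] 3.6
t 13.58 tcp [0.3944 0.03   0.2354] head -55.18 F [-0.3  0.6  0.4] shift cm [-20.06  23.54 -34.09] turn None
0.314263202340958
the job is handed in; nothing more can be done
None
```

The housing now lies flat on the rework pad with its open board side up, and I've handed the job in at 13.6 s of the 72 s allowed. I tipped it onto its side and let it settle. I then slid it about 18 cm along its long axis on the mat, clear of the flux bottle and dish, and tipped it a second time onto the pad.

- **Position:** the housing's middle is about 12 mm from the pad middle in the top view and about 14 mm in the side view; the limit is 30 mm.
- **Forces:** the highest wrist force I saw was about 13 N, and the arm was clear of everything and nearly still at hand-in.
- **Other items:** the tray, spool, dish, tweezers and cutters showed no shift between the first and last top views.
- **Checks that were less clean:** the flux bottle read a 0.5-pixel (about 1.5 mm) shift with the arm's shadow beside it. The can's check was not valid because the arm was covering it in the last top view; it looked in place in the side view partway through, and the arm never worked at its height near it.

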